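Check the core probe: stand it in the checker's well and hold the dial at the third click

TASK

Take the orange-handled probe from its slanted sleeve, lower it (no dropping) upright into the round metal well of the dark probe checker until its collar sits on the rim, and let go. Then with the fingers press the yellow lever of the spring-return dial down past two clicks to the third (green mark), no further, and finish still holding it there with the fingers. Leave the blue probe and the other loose things where they are.

Things in the scene. Friction and masses are not known exactly. Their poses are not given: they have to be found in the camera images.
- probe: Probe, 90 g +-30%, round orange handle. Origin on its axis, underside of black collar; z from steel stem to handle. Collar 28 mm dia., z 0 to 5 mm; handle 21 mm dia., z 5 to 85 (its end); stem 10 mm dia., to a point at z -60. Starts in sleeve_a, leaning about 30 deg, handle towards the robot, collar on the sleeve's rim; draw it out along its own axis.
- blue_probe: The same probe with a blue handle, in the other sleeve; leave it alone.
- sleeve_a: White holder fixed to the bench, left or right; origin under the centre of its 130 x 80 x 12 mm foot. Its sleeve (26 mm outside, 14 mm bore) leans 30 degrees from vertical towards its own -x; rim centre at x -11, y 0, z 82 mm. The orange probe starts in it.
- sleeve_b: An identical holder on the other side of the bench, with the blue probe.
- checker: Probe checker, dark grey housing fixed to the bench, 145 (x) x 220 (y) x 115 (z) mm, origin under its centre; roughly square to the bench. Well near its +y end; dial on its +x side (away from the robot), lever reaching past its -y end.
- well_rim (a point): Centre of the well's mouth: upright aluminium tube, 18 mm bore, 34 mm outside, 76 mm deep, rim 125 mm above the bench, 10 mm above the housing (x 10, y 65, z 125 mm of the checker). Axes as the checker's. With the probe home its collar lies flat on this rim.
- dial (a joint): Angle of the black dial (60 mm), rad: 0 at rest (lever points 30 deg above level, to the checker's -y), grows as the lever goes down. Clicks at 0.31, 0.63, 0.94 (third: at the green mark, 24 deg below level); a ridge before each and one at 1.10 add 2 to 3 N; end stop 1.25. Springs back from any angle; pressing takes 3 to 9 N, about 6 N at the third click.
- dial_pad (a point): Middle of the lever's yellow end, a level bar 18 mm dia., 40 mm long along the checker's x, 90 mm from the dial's axis. At dial angle a it is at x 84, y -75 - 90 cos(0.524 - a), z 85 + 90 sin(0.524 - a) mm of the checker: 130 mm above the bench at rest, 48 mm at the third click. 30 mm or more free beside it, open above.
- potato_a: Loose potato, about 75 x 50 x 50 mm; origin under it.
- potato_b: Loose potato, about 66 x 52 x 52 mm; origin under it.
- label_roll: Roll of blank labels standing on end, 76 mm diameter, 50 mm high; origin under it.
- marker: Green marker pen, 130 mm long, 14 mm high; origin under it.
- size_ring: Flat metal potato sizing ring, 72 mm diameter, 8 mm high; origin under it.

How it is judged:
On the way, in this order (a step that is already met when the one before it is completed fails the run):
1. the orange probe stands home in the well, collar on the rim, let go, with the dial still at rest (horizontal distance between probe and well_rim below 0.007 m and z of probe in the frame of well_rim between -0.004 and 0.004 m and angle between probe's own z axis and vertical below 0.12 rad and contact force between the fingers and probe below 0.05 N and linear speed of probe below 0.03 m/s and value of joint dial below 0.15 rad), for 0.2 s.
2. with the probe home, the fingers hold the dial at the third click (horizontal distance between probe and well_rim below 0.007 m and z of probe in the frame of well_rim between -0.004 and 0.004 m and angle between probe's own z axis and vertical below 0.12 rad and contact force between the fingers and probe below 0.05 N and linear speed of probe below 0.03 m/s and value of joint dial between 0.83 and 1.06 rad and contact force between the fingers and dial above 1 N), for 0.3 s.
At the end, for the whole second after the job is handed in: Orange probe home in the well: collar within 4 mm of the rim's height, 7 mm of its centre, 0.12 rad of upright, at rest, untouched by the fingers; the fingers press the dial (over 1 N), still, at 0.83 to 1.06 rad; blue probe moved under 20 mm, other loose things under 40 mm (all of step 2 and velocity of joint dial between -0.1 and 0.1 rad/s and distance of blue_probe from where it was at the start of the episode below 0.02 m and distance of each of potato_a, potato_b, label_roll, marker, size_ring from where it was at the start of the episode below 0.04 m); the arm keeps its last pose, push and grip.
It fails at once if the dial is pushed over the ridge beyond the third click (value of joint dial above 1.14 rad).
It fails at once if the orange probe is dropped (falls freely faster than 0.6 m/s) (linear speed of probe above 0.6 m/s and contact force between the fingers and probe below 0.05 N).
It fails at once if the blue probe is moved by 20 mm or another bystander by 40 mm (distance of blue_probe from where it was at the start of the episode above 0.02 m or distance of any of potato_a, potato_b, label_roll, marker, size_ring from where it was at the start of the episode above 0.04 m).
It also fails if it takes over 69 s, if anything falls off the work surface, if the arm or the gripper's body presses on something with over 40 N, if the wrist force passes 120 N, or if a joint passes its speed limit or range.

ROBOT

A 6-joint arm with a two-finger parallel gripper is mounted at the origin on the work surface. World frame = base frame: x ahead of the robot, y to its left, z up, the work surface at z = 0. Lengths are in m, angles in rad, forces in N, time in s.
With the tool pointing down it reaches from about 0.325 to 0.9 m from the base axis. Payload 6.1 kg.
Tool frame: the origin (TCP) lies at the very end of the fingers, on their centre line; the grasp point (between the pads) lies 19 mm behind it; z points along the fingers, y is the direction in which the jaws open and shut (so a half turn about z gives the same grasp; the last joint's range is limited). The gripper opens to 87 mm and grips with 3 to 60 N. Pads are 19 mm wide; open, the fingers measure 117 mm over their backs; the gripper's body (75 mm by 190 mm) begins 51 mm behind the grasp point.
Start: joints at [1.194, 0.22, 1.526, -0, 1.395, -0.126], TCP at [0.155, 0.605, 0.223] pointing down, gripper open.
Joint ranges: [-2.98, 2.98], [-0.91, 2.08], [0.09, 2.57], [-1.24, 4.39], [0.2, 2.65], [-2.68, 2.68]. Speed limits (rad/s): [2.57, 2.57, 3.01, 3.14, 3.14, 3.14].

INTERFACE

Orientations are given as [roll, pitch, yaw] about the fixed x, y, z axes, in that order (R = Rz(yaw) Ry(pitch) Rx(roll)).
In Python, from cell import env gives the robot as it stands. The module is installed in compiled form; this text tells all that it offers. Calls block until the motion is done:
- env.goto(position, orientation): joint-space move of the TCP to a pose.
- env.line_to(position, rotation=None, feed=0.15): straight line of the TCP; rotation=None keeps the orientation; feed is the mean speed in m/s.
- env.set_joints(angles): joint-space move.
- env.gripper_to(opening, strength=None): finger opening in m; strength is the grip in N (None keeps the last); returns when the fingers have stopped.
- env.sleep(seconds).
- env.inverse_kinematics(position, orientation): joint angles nearest the present ones, or None.
- env.read_state(): the state.
- env.read_camera(name): name is "scene" or "top" or "wrist"; returns a dict with "color" (384x512x3 uint8, red, green, blue), "camera_matrix" (3x3 intrinsics, pixels), "R" (3x3) and "t" (3): a world point X has camera coordinates R X + t. Camera axes: x right, y down, z forward; pixel columns grow to the right and rows downward; lengths in m; the calibration is good to about 2 mm. The wrist camera is an equidistant fisheye: a pixel r from the principal point sees the ray r / f radians off the axis. A picture is of the moment at which its call begins. There is no depth.
A pose or a line that the arm cannot do raises env.MotionError and nothing moves.
- env.job_done(): hands the job in, once; it reports no verdict.
The state is a dict: "clock": time; "joint_positions": joint angles; "qd": joint speeds; "joint_torque": joint torques, N m; "tool_pos": TCP position; "tool_rot": TCP orientation; "force": force on the tool from outside, world axes, zero at the start; "moment": the same for the moment, N m; "finger_gap": finger opening in m.
Only numpy, scipy, OpenCV 4.12 (cv2) and the standard library are available. Lean on these libraries where they do the work, as an engineer would, in place of code of your own. Each camera call takes 0.05 s, during which the arm holds its last target.

## Working session

There is one attempt and no reset: what is moved stays moved. The work goes in short steps, each a Python script; the robot and the scene stay as the last script left them, time stands still between calls to the robot, and variables do not carry over. Pictures are saved under pics/ and viewed, and the job is handed in when it is done.

```bash
mkdir -p pics && ls && python3 - <<'E'
from cell import env
import cv2, json
s=env.read_state(); print(s)
for n in ["scene","top","wrist"]:
    c=env.read_camera(n); cv2.imwrite(f"pics/{n}0.png",c["color"][:,:,::-1])
    print(n,c["camera_matrix"].tolist(),c["R"].tolist(),c["t"].tolist())
E
```

```text
pics
{'clock': 0.0, 'joint_positions': array([ 1.19390178e+00,  2.21220075e-01,  1.52761664e+00, -1.85377451e-05,
        1.39467757e+00, -1.26128890e-01]), 'qd': array([ 9.02050312e-04, -7.65312303e-04,  5.45963078e-04, -4.04641007e-04,
        5.47520058e-05, -5.29967948e-04]), 'joint_torque': array([ 8.42113536e-05, -4.94630241e+01, -3.87368953e+01,  6.99907495e-02,
        5.72575280e-02, -1.10607248e-04]), 'tool_pos': array([0.1548896 , 0.60486666, 0.22143807]), 'tool_rot': array([-3.13968399e+00, -2.23631740e-04,  2.89083005e+00]), 'force': array([-0.34019101,  0.84549258,  0.28886366]), 'moment': array([-0.06735532,  0.05896885, -0.048273  ]), 'finger_gap': 0.08702822035986994}
scene [[394.3819535387837, 0.0, 253.317232925253], [0.0, 394.3819535387837, 188.79276547663076], [0.0, 0.0, 1.0]] [[0.41480465486503615, 0.9097495042927847, 0.017115424076855287], [0.707512910674106, -0.310651946304387, -0.6347604662286007], [-0.5721560796948265, 0.2754109796219618, -0.7725193931364563]] [-0.2644875083797853, -0.3440478411922693, 1.563012249872659]
top [[359.06120651539084, 0.0, 253.1063021088729], [0.0, 359.06120651539084, 189.9899434248952], [0.0, 0.0, 1.0]] [[0.012016164300368726, -0.999907903778885, -0.006308387751423314], [-0.9956691569935456, -0.011383111199050128, -0.09226784158737052], [0.09218753498856869, 0.007389772658602292, -0.9957142409611232]] [-8.0058970031229e-05, 0.6194736227873004, 1.1021416873364172]
wrist [[297.3186396354542, 0.0, 256.88491815729725], [0.0, 297.3186396354542, 190.2800940169227], [0.0, 0.0, 1.0]] [[0.24820818968968852, 0.9687065581881575, -0.0005465292521744522], [0.9315163990068507, -0.2385241865279013, 0.27456039558267525], [0.26583809537438347, -0.06865723970899795, -0.9615697013130476]] [-0.6237596880053333, -0.03230788686212728, 0.390123294671325]
```

View pics/scene0.png

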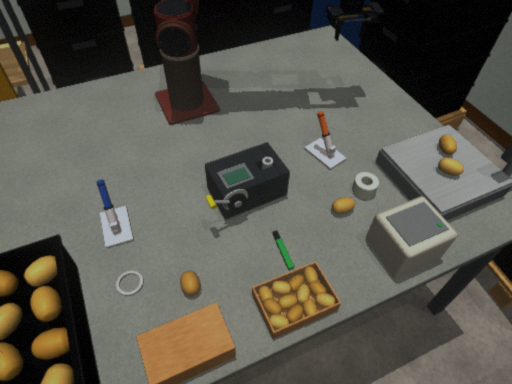

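View pics/top0.png

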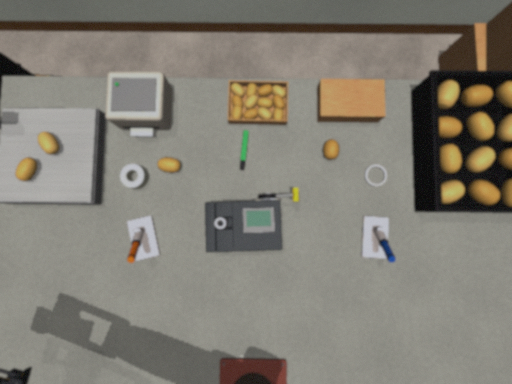

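View pics/wrist0.png

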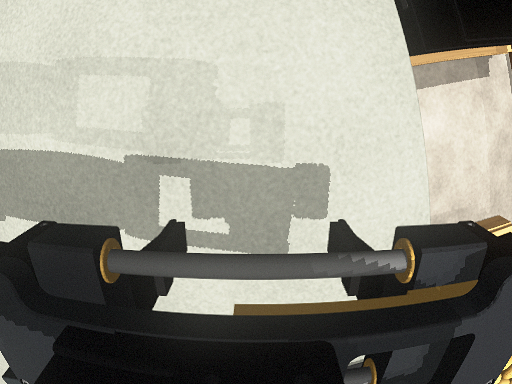

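Orange probe is on the left: top (135,245), scene (325,125). The well is at top (220,223), scene (268,161), and the yellow lever end at top (296,194), scene (211,201). Next I'll measure them with masks.

```bash
cat > h.py <<'E'
import numpy as np, cv2
from cell import env
def ray(c,u,v):
    K=np.asarray(c["camera_matrix"]);R=np.asarray(c["R"]);t=np.asarray(c["t"])
    d=R.T@np.linalg.solve(K,[u,v,1.]); return -R.T@t, d/np.linalg.norm(d)
def onz(c,u,v,z):
    o,d=ray(c,u,v); return o+d*(z-o[2])/d[2]
def tri(rs):
    A=np.zeros((3,3));b=np.zeros(3)
    for o,d in rs:
        P=np.eye(3)-np.outer(d,d);A+=P;b+=P@o
    x=np.linalg.solve(A,b); return x,[np.linalg.norm((np.eye(3)-np.outer(d,d))@(x-o)) for o,d in rs]
def proj(c,X):
    p=np.asarray(c["camera_matrix"])@(np.asarray(c["R"])@np.asarray(X)+c["t"]); return p[:2]/p[2]
def hsv(c): return cv2.cvtColor(c["color"],cv2.COLOR_RGB2HSV)
def comps(m,amin=10):
    n,l,s,ce=cv2.connectedComponentsWithStats(m.astype(np.uint8))
    return [(s[i].tolist(),ce[i].round(2).tolist(),l==i) for i in range(1,n) if s[i,4]>=amin]
E
python3 - <<'E'
from h import *
for n,(x0,y0,x1,y1) in {"top":(110,200,240,270),"scene":(290,100,360,175)}.items():
    c=env.read_camera(n); H=hsv(c)
    cv2.imwrite(f"pics/{n}_crop1.png",cv2.resize(c["color"][y0:y1,x0:x1,::-1],None,fx=6,fy=6,interpolation=cv2.INTER_CUBIC))
    m=(H[...,0]<12)&(H[...,1]>150)&(H[...,2]>90)
    for s,ce,_ in comps(m,30): print(n,"orange",s,ce)
    m=(H[...,0]>24)&(H[...,0]<34)&(H[...,1]>180)&(H[...,2]>120)
    for s,ce,_ in comps(m,15): print(n,"yellow",s,ce)
    m=(H[...,1]<40)&(H[...,2]>185)
    for s,ce,_ in comps(m,40): print(n,"white",s,ce)
    np.savez(f"{n}0.npz",**{k:np.asarray(v) for k,v in c.items()})
c=env.read_camera("top");cv2.imwrite("pics/top_chk.png",cv2.resize(c["color"][180:260,195:310,::-1],None,fx=6,fy=6,interpolation=cv2.INTER_CUBIC))
E
```

```text
top yellow [293, 189, 5, 11, 37] [295.11, 194.22]
top white [107, 73, 54, 45, 517] [136.36, 96.89]
top white [132, 130, 20, 5, 96] [141.1, 132.01]
top white [121, 165, 22, 22, 222] [131.42, 175.14]
top white [128, 217, 30, 43, 519] [143.86, 235.33]
top white [363, 217, 25, 41, 545] [373.13, 235.07]
scene orange [318, 111, 10, 24, 110] [322.84, 123.24]
scene yellow [206, 196, 10, 12, 62] [210.42, 200.84]
scene white [314, 139, 10, 9, 46] [319.5, 142.48]
scene white [307, 145, 37, 22, 207] [327.11, 156.78]
scene white [101, 207, 30, 39, 539] [116.36, 227.78]
```

View pics/top_crop1.png

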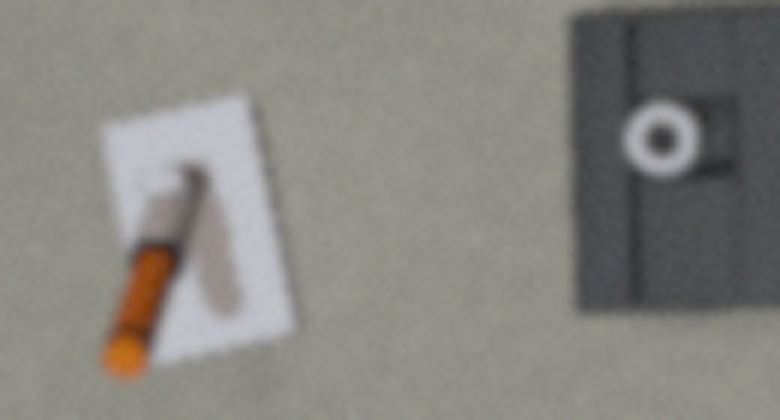

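View pics/scene_crop1.png

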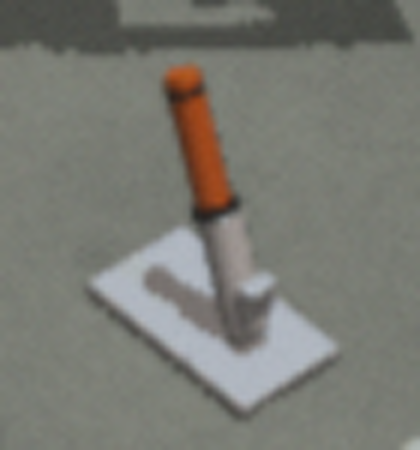

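View pics/top_chk.png

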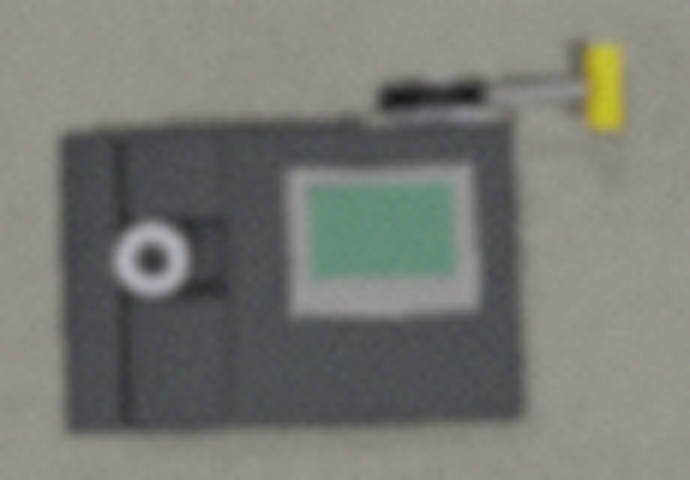

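The foot, collar and handle are all clear: collar at about (135.5,240.5) in top and (326,135) in scene. I'll fit the foot rectangle and the handle axis, and get the well from the ring and the checker from its outline.

```bash
python3 - <<'E'
from h import *
T=dict(np.load("top0.npz"));S=dict(np.load("scene0.npz"))
def axis(c,box):
    H=hsv(c);x0,y0,x1,y1=box;m=np.zeros(H.shape[:2],bool)
    m[y0:y1,x0:x1]=((H[...,0]<16)&(H[...,1]>140)&(H[...,2]>70))[y0:y1,x0:x1]
    v,u=np.nonzero(m);p=np.c_[u,v].astype(np.float32)
    vx,vy,a,b=cv2.fitLine(p,cv2.DIST_L2,0,.01,.01).ravel()
    t=(p-[a,b])@[vx,vy]; return np.array([a,b]),np.array([vx,vy]),t.min(),t.max(),len(p)
L=[]
for c,b in ((T,(115,230,150,275)),(S,(310,100,335,145))):
    a=axis(c,b);print(a);L.append((c,)+a)
# planes
ns=[];os=[]
for c,p,d,t0,t1,_ in L:
    o,r1=ray(c,*(p+d*t0));_,r2=ray(c,*(p+d*t1));n=np.cross(r1,r2);ns.append(n/np.linalg.norm(n));os.append(o)
dv=np.cross(*ns);dv/=np.linalg.norm(dv);dv*=np.sign(dv[2])
P=np.linalg.lstsq(np.array(ns+[dv]),np.array([ns[0]@os[0],ns[1]@os[1],0]),rcond=None)[0]
print("dir",dv,"tilt",np.degrees(np.arccos(dv[2])),"az",np.degrees(np.arctan2(dv[1],dv[0])))
for z in (.0837,.13,.155): print(z,P+dv*(z-P[2])/dv[2])
# foot
H=hsv(T)
for lbl,box in (("a",(120,210,168,262)),):
    x0,y0,x1,y1=box
    m=np.zeros(H.shape[:2],np.uint8);g=T["color"].astype(int)
    m[y0:y1,x0:x1]=((H[...,2]>165)&(g[...,2]>=g[...,0]))[y0:y1,x0:x1]
    pts=cv2.findContours(m,cv2.RETR_EXTERNAL,cv2.CHAIN_APPROX_NONE)[0]
    q=max(pts,key=cv2.contourArea)[:,0].astype(float)
    W=np.array([onz(T,u,v,.012)[:2] for u,v in q],np.float32)
    print("foot",cv2.minAreaRect(W),len(W))
# well ring
g=T["color"].mean(2);m=np.zeros(g.shape,bool);m[205:240,208:240]=g[205:240,208:240]>130
for s,ce,mm in comps(m,5):
    print("ring",s,ce, onz(T,*ce,.125))
    cn=cv2.findContours(mm.astype(np.uint8),cv2.RETR_EXTERNAL,cv2.CHAIN_APPROX_NONE)[0][0]; e=cv2.fitEllipse(cn);print(e,onz(T,*e[0],.125))
g=S["color"].mean(2);m=np.zeros(g.shape,bool);m[150:172,258:280]=g[150:172,258:280]>120
for s,ce,mm in comps(m,5): print("ringS",s,ce,onz(S,*ce,.125))
# checker outline
g=T["color"].astype(int).max(2);m=np.zeros(g.shape,np.uint8);m[195:260,198:290]=(g[195:260,198:290]<110)
m=cv2.morphologyEx(m,cv2.MORPH_CLOSE,np.ones((9,9)));m=cv2.morphologyEx(m,cv2.MORPH_OPEN,np.ones((9,9)))
q=max(cv2.findContours(m,cv2.RETR_EXTERNAL,cv2.CHAIN_APPROX_NONE)[0],key=cv2.contourArea)[:,0]
print("chk",cv2.minAreaRect(np.array([onz(T,u,v,.115)[:2] for u,v in q],np.float32)))
print("pad",tri([ray(T,295.11,194.22),ray(S,210.42,200.84)]),onz(T,295.1,194.2,.130))
cv2.imwrite("pics/scene_chk.png",cv2.resize(S["color"][140:225,195:300,::-1],None,fx=6,fy=6,interpolation=cv2.INTER_CUBIC))
E
```

```text
(array([132.82883, 251.08109], dtype=float32), array([ 0.31931612, -0.9476482 ], dtype=float32), np.float32(-10.622248), np.float32(10.885245), 111)
(array([322.66666 , 122.690475], dtype=float32), array([0.24733369, 0.96893036], dtype=float32), np.float32(-12.234144), np.float32(12.029923), 126)
dir [-0.56358076 -0.08969722  0.82117668] tilt 34.79724200808586 az -170.95688347426412
0.0837 [0.43795127 0.35732885 0.0837    ]
0.13 [0.40617517 0.3522715  0.13      ]
0.155 [0.38901745 0.34954075 0.155     ]
foot ((0.4654955565929413, 0.3556928336620331), (0.12954623997211456, 0.07781580090522766), 14.705620765686035) 170
ring [214, 217, 12, 12, 89] [219.72, 222.63] [0.51576262 0.10073499 0.125     ]
((219.74855041503906, 222.6741943359375), (10.852346420288086, 11.277826309204102), 52.07303237915039) [0.51563786 0.10065078 0.125     ]
ringS [263, 157, 10, 8, 43] [267.53, 160.3] [0.51965382 0.09882624 0.125     ]
chk ((0.5088515877723694, 0.03362014889717102), (0.14632023870944977, 0.22238558530807495), 0.7159973978996277)
pad (array([ 0.59912619, -0.11444588,  0.12939145]), [np.float64(0.0005503825220903709), np.float64(0.000550382522090413)]) [ 0.59932715 -0.11383358  0.13      ]
```

View pics/scene_chk.png

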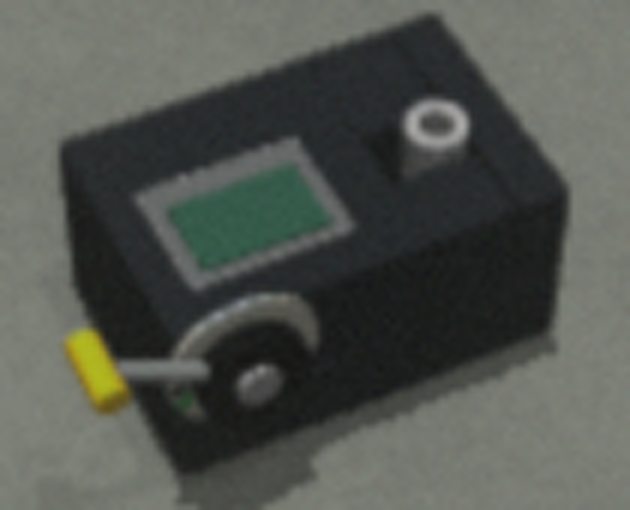

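```bash
python3 - <<'E'
from h import *
T=dict(np.load("top0.npz"));S=dict(np.load("scene0.npz"))
a=np.radians(14.7);R=np.array([[np.cos(a),-np.sin(a),0],[np.sin(a),np.cos(a),0],[0,0,1]])
o=np.array([.4655,.3557,0])
cr=lambda p,c0,k=6:((np.array(p)-c0)*k).round(0)
ax=R@np.array([-.5,0,.866]);rim=o+R@[-.011,0,.082]
for n,p in {"fpp":o+R@[.065,.04,.012],"fpm":o+R@[.065,-.04,.012],"fmp":o+R@[-.065,.04,.012],"fmm":o+R@[-.065,-.04,.012],"rim":rim,"collartop":rim+ax*.005,"end":rim+ax*.085}.items():
    print(n,p.round(4),cr(proj(T,p),(110,200)),cr(proj(S,p),(290,100)))
g=T["color"].astype(int).max(2)
def edge(prof): # subpixel max gradient
    d=np.abs(np.gradient(cv2.GaussianBlur(prof.reshape(1,-1).astype(np.float32),(0,0),1).ravel()));i=d[1:-1].argmax()+1
    den=d[i-1]-2*d[i]+d[i+1];return i+.5*(d[i-1]-d[i+1])/den
f=lambda q:cv2.fitLine(np.array(q,np.float32),cv2.DIST_HUBER,0,.01,.01).ravel()
E={}
E['far']=f([onz(T,u,194+edge(g[194:210,u]),.115)[:2] for u in range(210,252)])
E['near']=f([onz(T,u,242+edge(g[242:260,u]),.115)[:2] for u in range(210,278)])
E['left']=f([onz(T,198+edge(g[v,198:214]),v,.115)[:2] for v in range(206,247)])
E['right']=f([onz(T,272+edge(g[v,272:292]),v,.115)[:2] for v in range(206,247)])
for k,(vx,vy,x,y) in E.items(): print(k,np.degrees(np.arctan2(vy,vx)),x,y)
E
```

```text
fpp [0.5182 0.4109 0.012 ] [ 94. 124.] [340. 338.]
fpm [0.5385 0.3335 0.012 ] [242.  88.] [244. 401.]
fmp [0.3925 0.3779 0.012 ] [146. 366.] [180. 217.]
fmm [0.4128 0.3005 0.012 ] [295. 329.] [ 85. 274.]
rim [0.4549 0.3529 0.082 ] [155. 253.] [217. 207.]
collartop [0.4524 0.3523 0.0863] [153. 259.] [215. 199.]
end [0.4138 0.3421 0.1556] [121. 353.] [182.  66.]
far -86.98547 0.58165103 0.07817121
near -87.56366 0.43550444 0.03194471
left 2.818418 0.50308216 0.14479378
right 3.0032628 0.505469 -0.074423
```

The foot-based model matches both views to about 0.5 px. The checker yaw is about 2.85°, and the well estimates agree to about 1 mm: (0.516, 0.1005). Now I'll check reachability and move to standoff above the handle.

```bash
cat >> h.py <<'E'
from scipy.spatial.transform import Rotation as Ro
PSI=np.radians(14.7);RIM=np.array([.4655-.011*np.cos(PSI),.3557-.011*np.sin(PSI),.082])
AX=np.array([-.5*np.cos(PSI),-.5*np.sin(PSI),np.sqrt(.75)])
WELL=np.array([.516,.1005,.125]);CC=np.array([.5097,.035,0]);CY=np.radians(2.85)
def rot(z,y):
    z=np.array(z,float);z/=np.linalg.norm(z);y=np.array(y,float);y-=z*(y@z);y/=np.linalg.norm(y)
    return Ro.from_matrix(np.c_[np.cross(y,z),y,z]).as_euler('xyz')
YL=np.array([-np.sin(PSI),np.cos(PSI),0])
def fish(c,X):
    p=np.asarray(c["R"])@np.asarray(X)+c["t"];K=np.asarray(c["camera_matrix"])
    th=np.arctan2(np.hypot(p[0],p[1]),p[2]);d=p[:2]/np.hypot(p[0],p[1])
    return d*th*K[0,0]+K[:2,2]
E
python3 - <<'E'
from h import *
for s in (1,-1):
    r=rot(-AX,s*YL)
    for k in (.036,.145): print(s,k,env.inverse_kinematics(RIM+AX*k,r))
    for z in (.161,.30): 
        for yaw in (14.7,0,2.85):
            y=Ro.from_euler('z',yaw,degrees=True).apply([0,s,0]);print(s,z,yaw,env.inverse_kinematics(np.r_[WELL[:2],z],rot([0,0,-1],y)))
E
```

```text
1 0.036 [ 0.64913312 -0.13250125  2.2046033  -0.34192159  0.60709424 -0.9421095 ]
1 0.145 [ 0.70817643 -0.4059641   2.22414277 -0.29064935  0.86552892 -0.98159129]
1 0.161 14.7 [ 4.22803960e-02  3.63245857e-02  1.84800203e+00 -4.44089210e-16
  1.25726604e+00 -1.78507933e+00]
1 0.161 0 [ 0.0422804   0.03632459  1.84800203  0.          1.25726604 -1.52851593]
1 0.161 2.85 [ 4.22803960e-02  3.63245857e-02  1.84800203e+00 -4.44089210e-16
  1.25726604e+00 -1.57825781e+00]
1 0.3 14.7 [ 4.22803960e-02 -5.99720924e-02  1.68001520e+00 -4.44089210e-16
  1.52154955e+00 -1.78507933e+00]
1 0.3 0 [ 0.0422804  -0.05997209  1.6800152   0.          1.52154955 -1.52851593]
1 0.3 2.85 [ 4.22803960e-02 -5.99720924e-02  1.68001520e+00 -4.44089210e-16
  1.52154955e+00 -1.57825781e+00]
-1 0.036 [ 0.64913312 -0.13250125  2.2046033  -0.34192159  0.60709424  2.19948315]
-1 0.145 [ 0.70817643 -0.4059641   2.22414277 -0.29064935  0.86552892  2.16000137]
-1 0.161 14.7 [ 4.22803960e-02  3.63245857e-02  1.84800203e+00 -4.44089210e-16
  1.25726604e+00  1.35651332e+00]
-1 0.161 0 [ 4.22803960e-02  3.63245857e-02  1.84800203e+00 -4.44089210e-16
  1.25726604e+00  1.61307672e+00]
-1 0.161 2.85 [ 4.22803960e-02  3.63245857e-02  1.84800203e+00 -4.44089210e-16
  1.25726604e+00  1.56333484e+00]
-1 0.3 14.7 [ 4.22803960e-02 -5.99720924e-02  1.68001520e+00 -4.44089210e-16
  1.52154955e+00  1.35651332e+00]
-1 0.3 0 [ 4.22803960e-02 -5.99720924e-02  1.68001520e+00 -4.44089210e-16
  1.52154955e+00  1.61307672e+00]
-1 0.3 2.85 [ 4.22803960e-02 -5.99720924e-02  1.68001520e+00 -4.44089210e-16
  1.52154955e+00  1.56333484e+00]
```

```bash
python3 - <<'E'
from h import *
r=rot(-AX,YL)
env.goto(RIM+AX*.145,r)
c=env.read_camera("wrist");s=env.read_state();print(s["clock"],s["tool_pos"],RIM+AX*.145)
im=c["color"][:,:,::-1].copy();cv2.imwrite("pics/w1.png",im)
np.savez("w1.npz",**{k:np.asarray(v) for k,v in c.items()})
for k in (0,.005,.085):
    print(k,fish(c,RIM+AX*k))
E
```

```text
1.675 [0.3849334  0.33544903 0.20833906] [0.38473314 0.33451121 0.20757368]
0 [256.21219113 178.62383397]
0.005 [256.21173236 179.7581842 ]
0.085 [256.20343466 204.23256211]
```

View pics/w1.png

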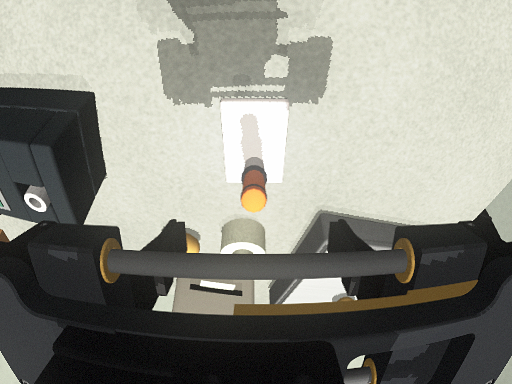

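The handle end appears at about (254,200) against a prediction of (256,204), so the error is a few mm. I'll quantify it, correct the line, and grasp.

```bash
python3 - <<'E'
from h import *
c=dict(np.load("w1.npz"));H=hsv(c)
m=np.zeros(H.shape[:2],bool);b=(slice(180,222),slice(235,275));m[b]=((H[...,0]<22)&(H[...,1]>130)&(H[...,2]>200))[b]
for s,ce,mm in comps(m,40):
    print(s,ce)
    q=cv2.findContours(mm.astype(np.uint8),cv2.RETR_EXTERNAL,cv2.CHAIN_APPROX_NONE)[0][0];print(cv2.fitEllipse(q))
    e=np.array(ce);E=RIM+AX*.085;J=np.array([(fish(c,E+d)-fish(c,E))/.001 for d in (YL*.001,np.cross(YL,AX)*.001)]).T
    print("pred",fish(c,E),"offset lat(YL), other",np.linalg.solve(J,e-fish(c,E)))
# well
g=c["color"].mean(2);m=np.zeros(g.shape,bool);m[180:220,20:55]=g[180:220,20:55]>150
for s,ce,mm in comps(m,20): print("well",s,ce,"pred",fish(c,WELL))
# foot edges at row ~140 and corners
E
```

```text
[241, 188, 25, 23, 297] [253.02, 197.03]
((253.379638671875, 199.7306365966797), (22.185609817504883, 22.70905876159668), 18.09316062927246)
pred [256.20343466 204.23256211] offset lat(YL), other [-0.00250735 -0.00603481]
well [24, 192, 23, 20, 216] [34.74, 201.93] pred [ 35.95145479 203.51751459]
```

```bash
cat >> h.py <<'E'
TL=np.radians(32.3);AX2=np.array([-np.sin(TL)*np.cos(PSI),-np.sin(TL)*np.sin(PSI),np.cos(TL)])
RIM2=RIM-YL*.0015
E
python3 - <<'E'
from h import *
r=rot(-AX2,YL)
env.line_to(RIM2+AX2*.145,r,feed=.1)
env.line_to(RIM2+AX2*.060,feed=.12)
print(env.read_state()["force"],env.read_state()["moment"])
env.line_to(RIM2+AX2*.036,feed=.08)
s=env.read_state();print(s["clock"],s["force"],s["moment"],s["tool_pos"],RIM2+AX2*.036)
for n in("wrist","scene"):
    c=env.read_camera(n)["color"][:,:,::-1]
    if n=="scene": c=cv2.resize(c[60:180,270:390],None,fx=4,fy=4,interpolation=cv2.INTER_CUBIC)
    cv2.imwrite(f"pics/{n}2.png",c)
E
```

```text
[-1.50038306  0.37470429  0.41592691] [-0.01636136  0.26166811 -0.01973017]
3.2333 [-0.74385728  0.42323695  0.02153545] [-0.05757156  0.32481243 -0.0047035 ] [0.4365595  0.34656362 0.11258335] [0.43663367 0.3465763  0.11242943]
```

View pics/wrist2.png

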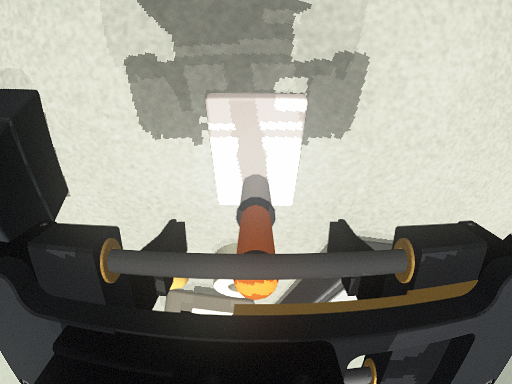

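View pics/scene2.png

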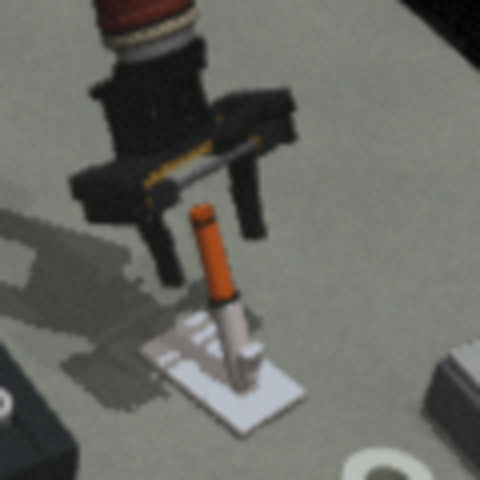

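The handle is centred between the jaws (column about 256, jaw tips at 185 and 330). I'll check the pad-width direction against the model before closing.

```bash
python3 - <<'E'
from h import *
c=env.read_camera("wrist")
xt=np.cross(YL,-AX2)
for k in (.005,.055,.085): print(k,fish(c,RIM2+AX2*k),"rad edge",fish(c,RIM2+AX2*k+xt*.0105),fish(c,RIM2+AX2*k-xt*.0105))
cv2.imwrite("pics/w3.png",cv2.resize(c["color"][170:310,180:335,::-1],None,fx=5,fy=5))
E
```

```text
0.005 [256.92604289 217.93687258] rad edge [256.91472823 203.72744933] [256.93692254 231.6346479 ]
0.055 [257.072583   251.27696873] rad edge [257.06183051 233.79913138] [257.08239048 267.73632959]
0.085 [257.20688747 281.697973  ] rad edge [257.19952992 261.90296732] [257.21288688 299.88348316]
```

View pics/w3.png

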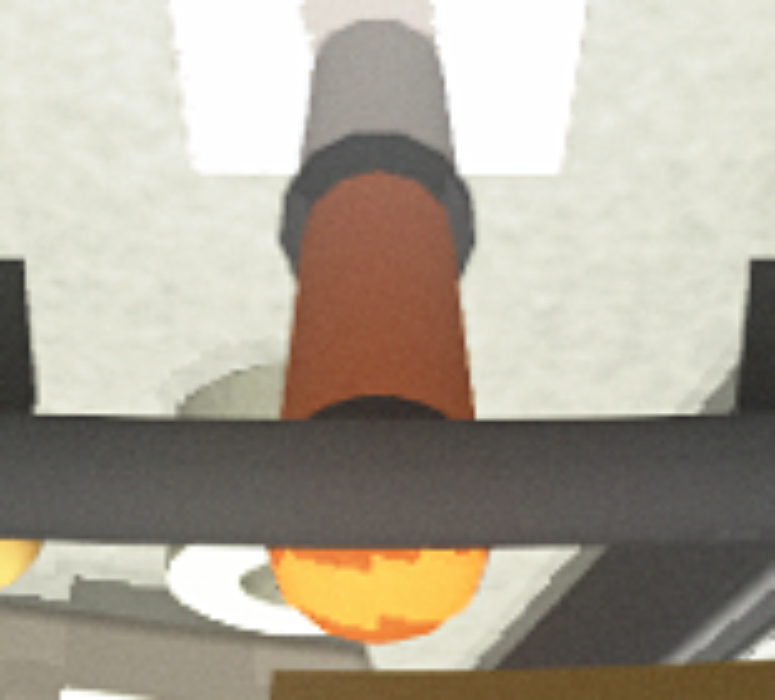

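Handle edges land on rows 204.6 and 298, against predictions of 203.7 and 299.9, so alignment is good. Close and draw it out.

```bash
python3 - <<'E'
from h import *
env.gripper_to(.015,strength=30)
s=env.read_state();print(s["clock"],s["finger_gap"],s["force"],s["moment"])
env.line_to(RIM2+AX2*.050,feed=.05)
s=env.read_state();print(s["finger_gap"],s["force"],s["moment"])
env.line_to(RIM2+AX2*.130,feed=.08)
s=env.read_state();print(s["clock"],s["finger_gap"],s["force"],s["tool_pos"])
p=RIM2+AX2*.130
# upright, above well
r=rot([0,0,-1],Ro.from_euler('z',2.85,degrees=True).apply([0,1,0]))
env.line_to(np.r_[p[:2]+[.03,0],.30],rot(-AX2,YL),feed=.15)
env.goto(np.r_[WELL[:2],.30],r)
s=env.read_state();print(s["clock"],s["finger_gap"],s["force"],s["moment"],s["tool_pos"])
for n in("wrist","scene","top"):
    c=env.read_camera(n);np.savez(f"{n}4.npz",**{k:np.asarray(v) for k,v in c.items()});c=c["color"][:,:,::-1]
    if n=="scene": c=cv2.resize(c[60:200,210:350],None,fx=5,fy=4,interpolation=cv2.INTER_CUBIC)
    cv2.imwrite(f"pics/{n}4.png",c)
E
```

```text
4.4833 0.020619919731474135 [ 1.09562169 -0.45947058 -0.42146364] [-0.25316394  0.19468845 -0.15112941]
0.02004141975492003 [ 1.97809752 -1.47555965  0.79550963] [-0.16913495 -0.02114699 -0.15395919]
6.0667 0.02051129675270172 [-0.12912737  0.66854411 -0.63712172] [0.38781667 0.33361038 0.19115789]
7.9667 0.02033337348663498 [ 0.1583868   0.08557198 -0.91625892] [ 0.0002561   0.01589033 -0.01944226] [0.51537749 0.10129236 0.29924022]
```

View pics/wrist4.png

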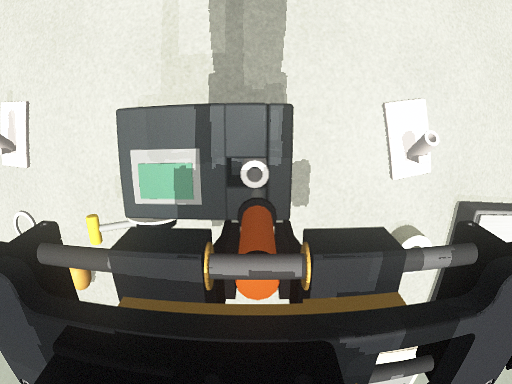

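View pics/scene4.png

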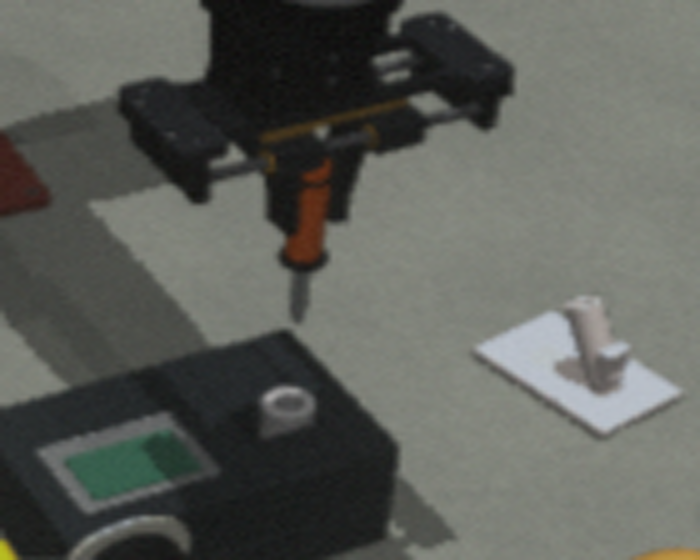

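The probe is held and the well ring is at wrist (254.5,174). I'll check the well position from the wrist view, and the held probe's tilt and location against the model.

```bash
python3 - <<'E'
from h import *
c=dict(np.load("wrist4.npz"))
def fray(c,u,v):
    K=c["camera_matrix"];d=(np.array([u,v])-K[:2,2])/K[0,0];th=np.hypot(*d);r=np.r_[np.sin(th)*d/th,np.cos(th)]
    return -c["R"].T@c["t"],c["R"].T@r
g=c["color"].mean(2);m=np.zeros(g.shape,bool);m[155:195,238:272]=g[155:195,238:272]>175
for s,ce,mm in comps(m,20):
    q=cv2.findContours(mm.astype(np.uint8),cv2.RETR_EXTERNAL,cv2.CHAIN_APPROX_NONE)[0][0];e=cv2.fitEllipse(q)
    o,d=fray(c,*e[0]);print(s,e,"well",o+d*(.125-o[2])/d[2],"pred px",fish(c,WELL))
s=env.read_state();P=s["tool_pos"]-[0,0,.036]; print("collar",P)
xt=Ro.from_euler('xyz',s["tool_rot"]).apply([1,0,0]);yt=Ro.from_euler('xyz',s["tool_rot"]).apply([0,1,0]);print(xt,yt)
for k,rr in((0,.014),(.005,.0105),(.085,.0105)): print(k,[fish(c,P+[0,0,k]+d*rr).round(1).tolist() for d in (xt,-xt,yt,-yt)])
print("tip",fish(c,P-[0,0,.06]))
cv2.imwrite("pics/w4c.png",cv2.resize(c["color"][155:310,180:335,::-1],None,fx=5,fy=5))
S=dict(np.load("scene4.npz"));
for n,p in dict(tip=P-[0,0,.06],col=P,top=P+[0,0,.085]).items(): print(n,(proj(S,p)-[210,60])*[5,4])
E
```

```text
[241, 160, 27, 28, 412] ((254.10968017578125, 173.53956604003906), (26.603614807128906, 26.892004013061523), 146.93902587890625) well [0.51531827 0.09800816 0.125     ] pred px [256.22723011 174.21599232]
collar [0.51516665 0.10213651 0.26402226]
[-9.98624191e-01 -5.24350511e-02 -5.39577172e-04] [-5.24350978e-02  9.98624331e-01  7.28087173e-05]
0 [[258.5, 198.0], [258.5, 234.7], [278.2, 216.7], [238.8, 216.8]]
0.005 [[258.5, 205.0], [258.5, 233.1], [273.6, 219.3], [243.4, 219.4]]
0.085 [[259.8, 264.3], [259.7, 302.5], [283.1, 283.9], [236.3, 284.1]]
tip [258.03735867 192.8714854 ]
tip [295.57612857 320.12991455]
col [300.78132589 256.85636976]
top [308.9598322  157.43975734]
```

View pics/w4c.png

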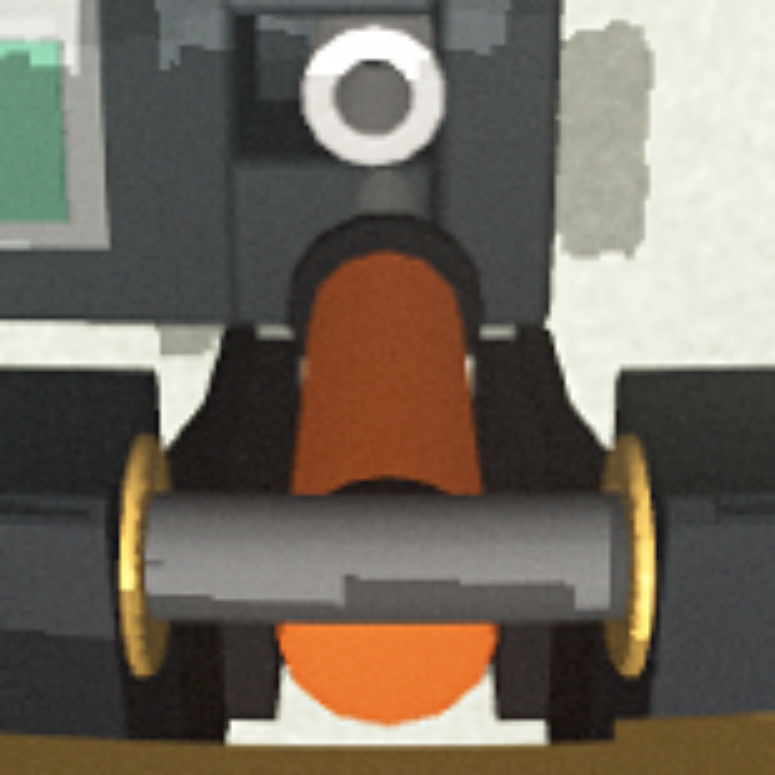

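```bash
python3 - <<'E'
from h import *
for i in range(4):
    env.sleep(.1);s=env.read_state();print(s["clock"],s["tool_pos"],s["tool_rot"],s["joint_positions"])
E
```

```text
8.2167 [0.51539127 0.10189372 0.30024422] [ 3.14158965e+00  8.29997117e-04 -3.08938198e+00] [ 4.50052259e-02 -6.15758170e-02  1.68109697e+00  8.99692444e-06
  1.52124155e+00 -1.57800222e+00]
8.3167 [0.51563453 0.10149597 0.30029432] [ 3.14158866e+00  8.20230307e-04 -3.09007060e+00] [ 4.42188507e-02 -6.11839637e-02  1.68063126e+00  9.99168776e-06
  1.52132517e+00 -1.57810002e+00]
8.4167 [0.51578512 0.10107087 0.30020691] [-3.14157498e+00  4.88921078e-04 -3.09081707e+00] [ 4.34047483e-02 -6.07075789e-02  1.68033722e+00 -1.40856050e-05
  1.52147398e+00 -1.57816647e+00]
8.5167 [0.51594172 0.10075715 0.30013664] [-3.14157973e+00  3.47623306e-04 -3.09138669e+00] [ 4.27862642e-02 -6.03319583e-02  1.68010779e+00 -1.03530603e-05
  1.52146911e+00 -1.57821552e+00]
```

The arm just settles slowly. I'll lower until the tip is about 8 mm above the rim, at the averaged well position, and look.

```bash
python3 - <<'E'
from h import *
w=np.array([.5157,.0998])
env.line_to(np.r_[w,.231],feed=.08);env.sleep(.6)
s=env.read_state();print(s["clock"],s["tool_pos"])
for n,b in(("wrist",(150,250,200,310)),("scene",(100,180,225,315)),("top",(195,255,180,260))):
    c=env.read_camera(n)["color"][b[0]:b[1],b[2]:b[3],::-1]
    cv2.imwrite(f"pics/{n}5.png",cv2.resize(c,None,fx=6,fy=6,interpolation=cv2.INTER_CUBIC))
E
```

```text
10.1333 [0.51568995 0.09981316 0.23101141]
```

View pics/wrist5.png

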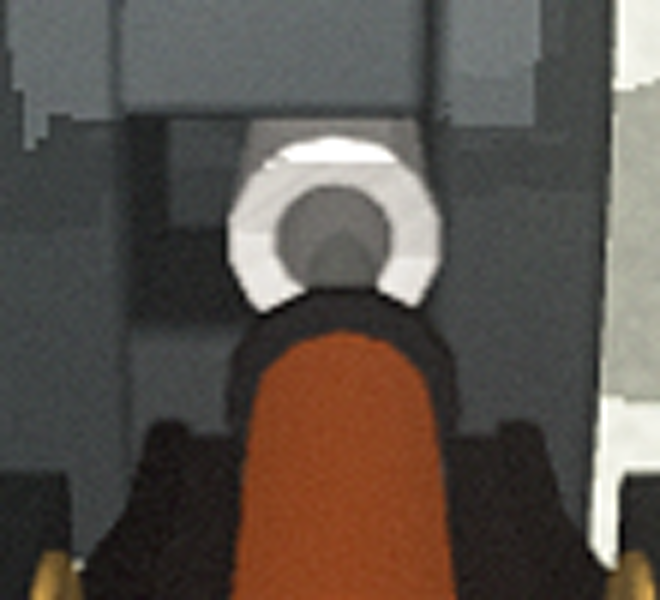

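View pics/scene5.png

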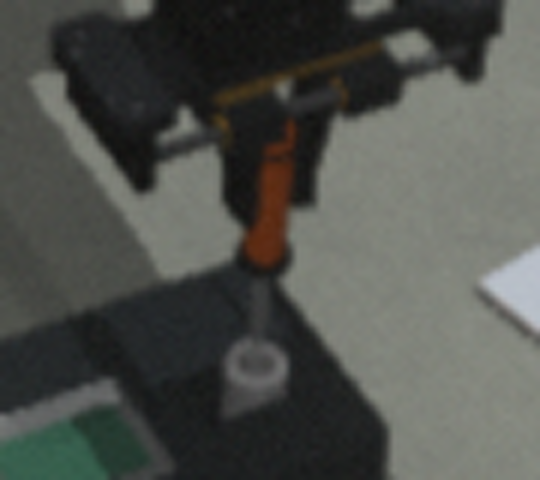

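In the wrist crop the probe's collar and tip (column 343) sit about 1.3 mm to the right (+y) of the ring centre (335). I'll shift 1.2 mm in -y and lower with force monitoring.

```bash
python3 - <<'E'
from h import *
w=np.array([.5157,.0986])
env.line_to(np.r_[w,.231],feed=.05)
f0=env.read_state()["force"];print(f0)
z=.231
while z>.155:
    z-= .008 if z>.168 else .0015
    env.line_to(np.r_[w,z],feed=.05 if z>.165 else .02)
    s=env.read_state();df=s["force"]-f0
    print(round(z,4),s["tool_pos"].round(4),df.round(2))
    if np.linalg.norm(df)>5: print("stop");break
print(s["clock"],s["moment"])
for n,b in(("wrist",(150,250,200,310)),("scene",(100,180,225,315))):
    c=env.read_camera(n)["color"][b[0]:b[1],b[2]:b[3],::-1]
    cv2.imwrite(f"pics/{n}6.png",cv2.resize(c,None,fx=6,fy=6,interpolation=cv2.INTER_CUBIC))
E
```

```text
[ 0.44012555 -0.29705033 -1.54970923]
0.223 [0.5152 0.0986 0.2222] [-0.1   1.16  1.02]
0.215 [0.5153 0.0986 0.2144] [-0.25  0.8   0.89]
0.207 [0.5154 0.0986 0.2064] [-0.44 -0.13  0.63]
0.199 [0.5153 0.0986 0.1984] [-1.49  0.75  1.42]
0.191 [0.5153 0.0986 0.1904] [-0.4   0.45  1.87]
0.183 [0.5153 0.0986 0.1824] [ 0.14 -0.32  1.09]
0.175 [0.5153 0.0986 0.1744] [-0.87  0.84  1.  ]
0.167 [0.5153 0.0986 0.1664] [-0.21  0.53  1.11]
0.1655 [0.5157 0.0986 0.1655] [-0.19  0.61  1.38]
0.164 [0.5156 0.0986 0.1639] [-0.18  0.59  1.36]
0.1625 [0.5156 0.0986 0.1624] [-0.77 -0.    1.16]
0.161 [0.5158 0.0986 0.1611] [0.33 0.68 1.07]
0.1595 [0.516  0.0986 0.161 ] [-3.27 -0.11  8.78]
stop
14.25 [-0.06059058  0.64570451 -0.02166736]
```

View pics/wrist6.png

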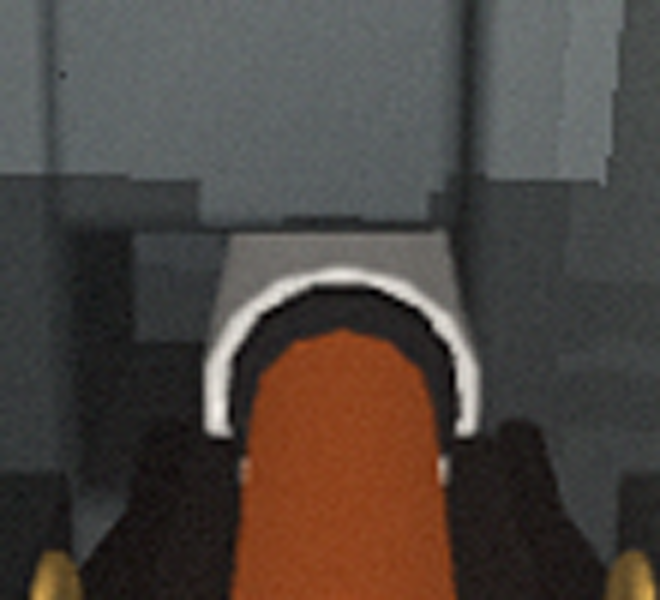

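View pics/scene6.png

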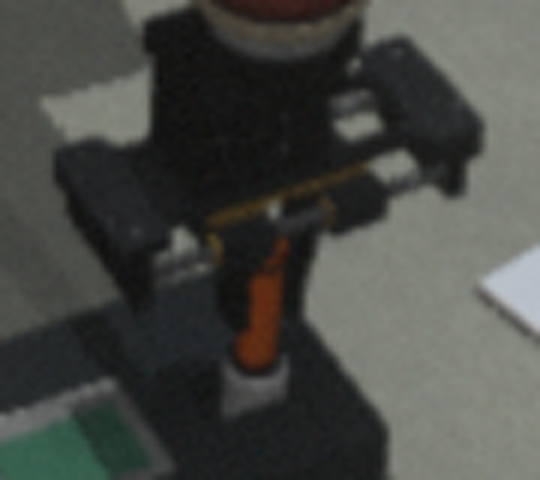

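The collar is seated concentric on the rim, with contact at exactly the expected height. I'll relieve the push, open, retreat straight up, and check.

```bash
python3 - <<'E'
from h import *
w=np.array([.5157,.0986])
env.line_to(np.r_[w,.1608],feed=.02)
env.gripper_to(.07);env.sleep(.4)
env.line_to(np.r_[w,.30],feed=.12)
s=env.read_state();print(s["clock"],s["force"],s["finger_gap"])
for n,b in(("wrist",(100,310,150,360)),("scene",(100,180,225,315)),("top",(180,260,195,310))):
    c=env.read_camera(n);np.savez(f"{n}7.npz",**{k:np.asarray(v) for k,v in c.items()})
    if n!="wrist": 
        for k in (0,.085): print(n,k,(proj(c,[.5157,.0986,.125+k])-[b[2],b[0]]+.5)*6)
    c=c["color"][b[0]:b[1],b[2]:b[3],::-1]
    cv2.imwrite(f"pics/{n}7.png",cv2.resize(c,None,fx=3 if n=="wrist" else 6,fy=3 if n=="wrist" else 6,interpolation=cv2.INTER_CUBIC))
E
```

```text
17.3667 [-0.16746667 -0.48355702 -0.01832803] 0.07023446740543844
scene 0 [254.37912877 359.72965795]
scene 0.085 [262.14037342 236.82931099]
top 0 [155.79702197 258.9660655 ]
top 0.085 [136.96125377 258.64166146]
```

View pics/wrist7.png

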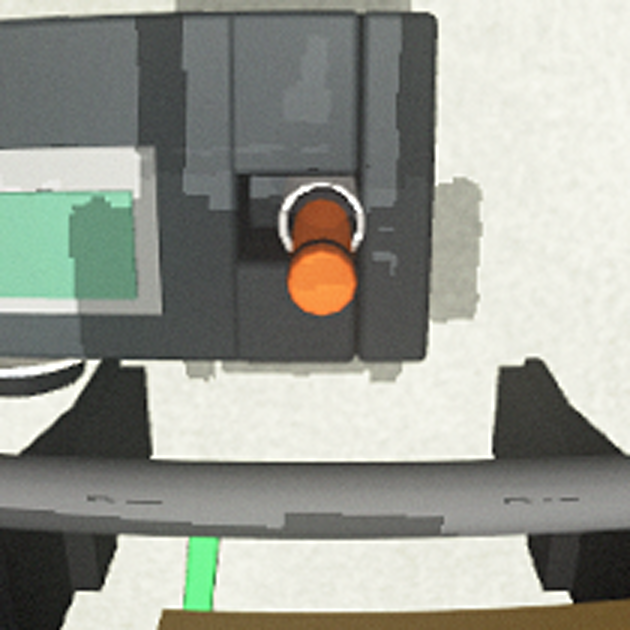

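View pics/scene7.png

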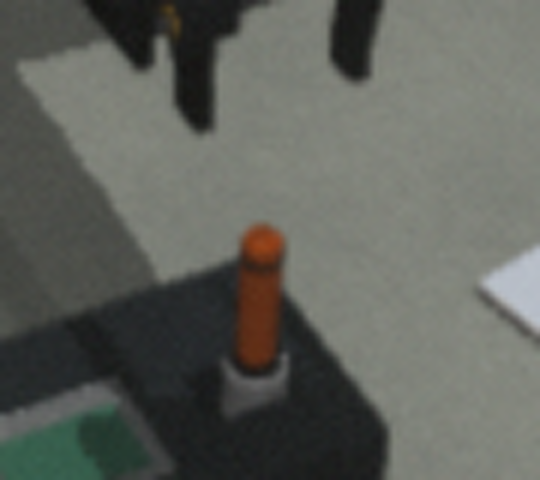

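The probe is home and upright, and untouched. I'll close the fingers and go above the lever bar, with the jaw axis along the bar.

```bash
cat >> h.py <<'E'
CC2=np.array([.5089,.0332,0])
RC=np.array([[np.cos(CY),-np.sin(CY),0],[np.sin(CY),np.cos(CY),0],[0,0,1]])
def pad(a): return CC2+RC@np.array([.084,-.075-.09*np.cos(.524-a),.085+.09*np.sin(.524-a)])
E
python3 - <<'E'
from h import *
for s in (1,-1):
    r=rot([0,0,-1],s*(RC@[1,0,0]))
    print(s,[env.inverse_kinematics(pad(a)+[0,0,h],r) for a,h in((0,.17),(.94,.009))])
c=dict(np.load("wrist7.npz"));s=env.read_state()
print("cam in tool",Ro.from_euler('xyz',s["tool_rot"]).inv().apply(-c["R"].T@c["t"]-s["tool_pos"]))
print(pad(0),pad(.94))
E
```

```text
1 [array([-3.18740943e-01,  1.49487868e-01,  1.46342942e+00, -4.44089210e-16,
        1.52867536e+00, -3.68482827e-01]), array([-3.25495919e-01,  3.57069216e-01,  1.68735147e+00, -4.44089210e-16,
        1.09717196e+00, -3.75237803e-01])]
-1 [None, None]
cam in tool [ 0.07625292 -0.0005548  -0.16194067]
[ 0.60039971 -0.11535848  0.13003127] [ 0.60061848 -0.11975296  0.04863056]
```

```bash
python3 - <<'E'
from h import *
r=rot([0,0,-1],RC@[1,0,0])
env.gripper_to(0.0,strength=20)
env.goto(pad(0)+[0,0,.15],r)
env.line_to(pad(0)+[0,0,.035],feed=.12);env.sleep(.5)
s=env.read_state();print(s["clock"],s["tool_pos"],s["force"],s["finger_gap"],pad(0))
for n in("wrist","scene"):
    c=env.read_camera(n);print(n,(fish if n=="wrist" else proj)(c,pad(0)))
    np.savez(f"{n}8.npz",**{k:np.asarray(v) for k,v in c.items()})
    c=c["color"][:,:,::-1]
    if n=="scene": c=cv2.resize(c[130:240,170:310],None,fx=5,fy=5,interpolation=cv2.INTER_CUBIC)
    cv2.imwrite(f"pics/{n}8.png",c)
E
```

```text
21.55 [ 0.60040761 -0.11539034  0.16511239] [-0.37839209 -0.17442262  0.60027744] 0.0007475071462629502 [ 0.60039971 -0.11535848  0.13003127]
wrist [257.95115936 215.64033544]
scene [210.45707406 201.14013635]
```

View pics/wrist8.png

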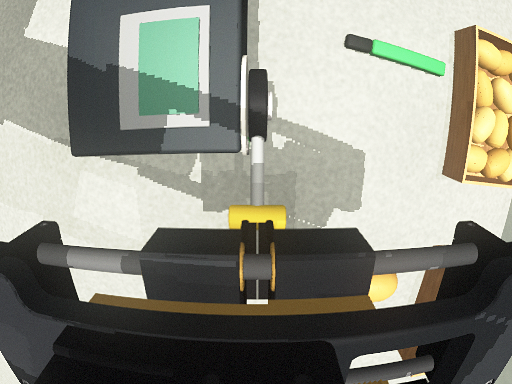

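View pics/scene8.png

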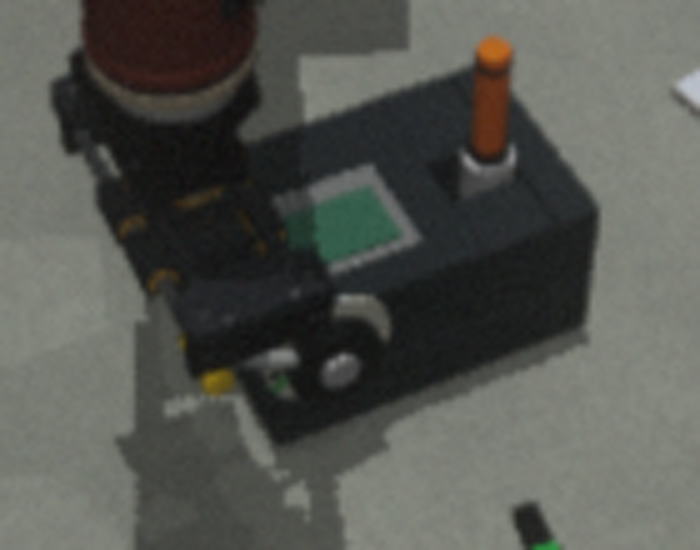

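The bar centre sits at wrist (257.5,216), matching the prediction (258,215.6). Pressing down along the arc with force monitoring.

```bash
python3 - <<'E'
from h import *
f0=env.read_state()["force"]
env.line_to(pad(0)+[0,0,.012],feed=.05)
for a in np.r_[np.arange(0.0,.90,.06),.90,.92,.94]:
    env.line_to(pad(a)+[0,0,.009],feed=.04)
    s=env.read_state();print(round(a,2),(s["tool_pos"]-pad(a)-[0,0,.009]).round(4),(s["force"]-f0).round(2))
    if np.linalg.norm(s["force"]-f0)>20: print("stop");break
env.sleep(.5);s=env.read_state();print(s["clock"],(s["tool_pos"]-pad(.94)-[0,0,.009]).round(4),(s["force"]-f0).round(2))
for n in("wrist","scene"):
    c=env.read_camera(n);print(n,[(fish if n=="wrist" else proj)(c,pad(a)).round(1).tolist() for a in(.83,.94,1.06)])
    np.savez(f"{n}9.npz",**{k:np.asarray(v) for k,v in c.items()})
    c=c["color"][:,:,::-1]
    if n=="scene": c=cv2.resize(c[130:240,170:310],None,fx=5,fy=5,interpolation=cv2.INTER_CUBIC)
    cv2.imwrite(f"pics/{n}9.png",c)
E
```

```text
0.0 [ 0.0003 -0.0001  0.0004] [ 0.08 -0.67  1.71]
0.06 [ 0.0004 -0.0004  0.0006] [-0.74 -1.27  4.29]
0.12 [ 0.0004 -0.0007  0.0007] [-1.04 -3.4   5.72]
0.18 [ 0.0002 -0.0003  0.0003] [ 0.75 -2.25  5.22]
0.24 [-0.0001  0.0001 -0.    ] [-0.87 -2.51  3.53]
0.3 [-0.      0.0001  0.    ] [-0.69 -2.31  2.7 ]
0.36 [ 0.0001 -0.0002  0.0004] [-1.49 -2.46  5.72]
0.42 [ 0.0002 -0.0003  0.0004] [-0.6  -3.84  4.94]
0.48 [ 0.0002 -0.      0.0003] [-0.44 -3.23  5.47]
0.54 [0.     0.0002 0.0001] [-0.28 -2.5   4.31]
0.6 [-0.      0.0003  0.    ] [-0.03 -1.49  4.27]
0.66 [ 0.0002 -0.0002  0.0005] [-1.07 -2.55  6.29]
0.72 [ 0.0002 -0.0004  0.0006] [-0.37 -2.55  6.63]
0.78 [ 0.0003 -0.0003  0.0005] [-1.72 -3.75  6.57]
0.84 [ 0.0003 -0.0002  0.0005] [ 0.07 -3.88  5.56]
0.9 [0.0002 0.     0.0003] [ 0.12 -2.97  5.22]
0.9 [ 0.0002 -0.0001  0.0006] [-1.03 -2.74  5.69]
0.92 [ 0.0002 -0.0001  0.0004] [ 0.31 -3.49  4.11]
0.94 [ 0.0003 -0.0003  0.0005] [-0.6  -3.14  5.66]
28.0083 [ 0.0003 -0.0003  0.0006] [ 0.52 -3.56  5.17]
wrist [[257.7, 240.9], [257.7, 229.5], [257.6, 216.7]]
scene [[209.6, 217.3], [210.9, 218.7], [212.7, 220.0]]
```

View pics/wrist9.png

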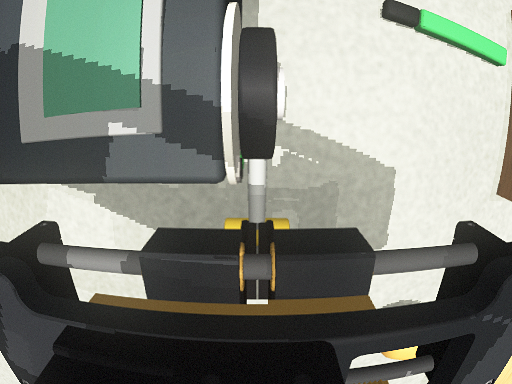

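View pics/scene9.png

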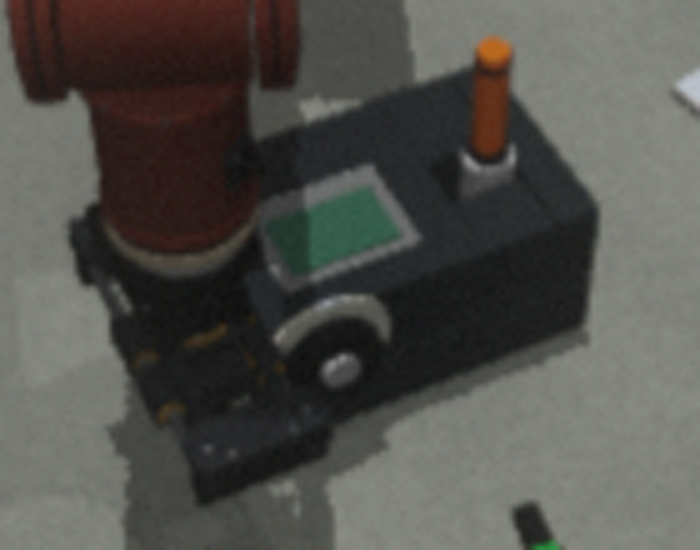

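The force dips fall at 0.30, 0.60 and 0.92, which matches the clicks. One numeric check remains: the bar's visible edge (rows about 218–219) against what the model predicts at different dial angles.

```bash
python3 - <<'E'
from h import *
c=dict(np.load("wrist9.npz"));H=hsv(c)
m=(H[...,0]>20)&(H[...,0]<35)&(H[...,1]>150);m[:205]=0;m[235:]=0;m[:,:215]=0;m[:,300:]=0
print([(u,int(np.nonzero(m[:,u])[0].min())) for u in (228,232,236,278,282,286) if m[:,u].any()])
for a in (.83,.88,.94,1.0,1.06):
    for dx in (-.016,.016):
        p=pad(a)+RC@[dx,0,0]
        print(a,dx,min(fish(c,p+RC@[0,.009*np.cos(t),.009*np.sin(t)])[1] for t in np.linspace(-3.14,3.14,73)).round(1),end="; ")
print()
T=env.read_camera("top");cv2.imwrite("pics/top10.png",T["color"][:,:,::-1]);s=env.read_state();print(s["clock"],s["qd"].round(4),s["force"])
E
```

```text
[(228, 218), (232, 218), (236, 218), (278, 219), (282, 219), (286, 219)]
0.83 -0.016 226.0; 0.83 0.016 226.0; 0.88 -0.016 221.1; 0.88 0.016 221.1; 0.94 -0.016 215.2; 0.94 0.016 215.2; 1.0 -0.016 209.1; 1.0 0.016 209.1; 1.06 -0.016 202.9; 1.06 0.016 202.9; 
28.1583 [-0.0008  0.0005  0.0009 -0.0002 -0.0006 -0.0014] [ 0.25202662 -4.07301414  5.78986743]
```

View pics/top10.png

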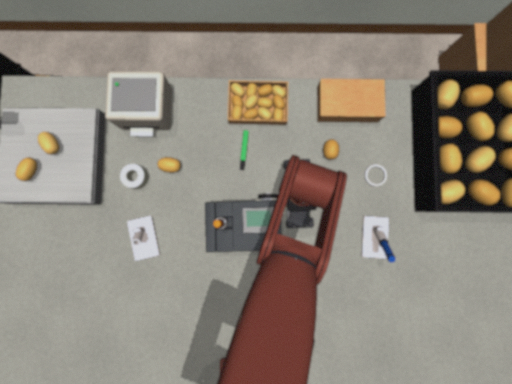

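The bar edge gives a ≈ 0.91 and the kinematics give ≈ 0.93. Both are in the window. I'll nudge about 1.6 mm further to centre it, confirm it's steady, and hand in.

```bash
python3 - <<'E'
from h import *
env.line_to(pad(.96)+[0,0,.009],feed=.02);env.sleep(.6)
s=env.read_state();print(s["clock"],(s["tool_pos"]-pad(.96)-[0,0,.009]).round(4),s["force"].round(2),s["qd"].round(4))
c=env.read_camera("wrist");H=hsv(c)
m=(H[...,0]>20)&(H[...,0]<35)&(H[...,1]>150);m[:200]=0;m[235:]=0
print([(u,int(np.nonzero(m[:,u])[0].min())) for u in (228,232,282,286) if m[:,u].any()])
for a in (.88,.94,1.0): print(a,min(fish(c,pad(a)+RC@[.016,.009*np.cos(t),.009*np.sin(t)])[1] for t in np.linspace(-3.14,3.14,73)).round(1))
env.job_done()
E
```

```text
29.0083 [ 0.0004 -0.0006  0.0009] [ 0.08 -4.06  7.15] [-0.0015  0.      0.0003  0.0009  0.0014  0.0001]
[(228, 218), (232, 218), (282, 218), (286, 219)]
0.88 222.6
0.94 216.6
1.0 210.4
the job is handed in; nothing more can be done
```

I drew the orange probe out along its own axis and lowered it upright into the well. Contact came at exactly the expected height, and I then let go. With closed fingers I pressed the yellow lever down to the third click and handed in at 29.0 s, still holding it there.

Last checks:
- **Probe:** after release, the wrist and scene views showed it upright and concentric on the rim, with the collar seated. The later scene and top views, taken while I was pressing the lever, still show it standing there.
- **Dial:** the fingertip height gives about 0.95 rad. The bar's edge in the wrist picture gives about 0.92. They differ by about 0.03 rad, but both are well inside 0.83–1.06. The push felt dips near 0.30, 0.60 and 0.92 rad, matching the three clicks.
- **Force:** the fingers press the lever with about 7 N upward reaction. The arm was still at hand-in.
- **Other things:** in the top view the blue probe and the other loose things look unmoved. I judged that by eye and did not measure it.

Two measurements disagreed on the way:
- **Probe lean:** the first two-view estimate of the probe's axis was about 17 mm off the holder model. I used the model instead, corrected to a 32° lean from the wrist picture.
- **Well position:** the cameras differed by up to about 2.5 mm, which I corrected from the wrist view before inserting.

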